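# Close up the mount boards and hold the bulldog clip open over them

### The arm

A 6-joint arm with a two-finger parallel gripper is mounted at the origin on the work surface. World frame = base frame: x ahead of the robot, y to its left, z up, the work surface at z = 0. Lengths are in m, angles in rad, forces in N, time in s.
With the tool pointing down it reaches from about 0.4 to 0.825 m from the base axis. Payload 7 kg.
Tool frame: the origin (TCP) lies on the centre line of the jaws, within the pads' length; the fingertips stand 19 mm ahead of it and the grasp point (between the pads) is the TCP; z points along the fingers, y is the line along which they close (so a half turn about z gives the same grasp; the last joint's range is limited). The gripper opens to 88 mm and grips with 3 to 60 N. Pads are 19 mm wide; open, the fingers measure 130 mm over their backs; the gripper's body (78 mm by 193 mm) begins 47 mm behind the grasp point.
Start: joints at [1.628, 0.359, 0.012, 0, -1.224, -0.288], TCP at [0.154, 0.657, 0.246] pointing down, gripper open.
Joint ranges: [-3.07, 3.07], [-1.43, 2.12], [-1.02, 1.25], [-3.03, 1.67], [-3.05, -0], [-3.03, 3.03]. Speed limits (rad/s): [2.39, 2.39, 3.01, 3.14, 3.14, 3.14].

### API

Orientations are given as [roll, pitch, yaw] about the fixed x, y, z axes, in that order (R = Rz(yaw) Ry(pitch) Rx(roll)).
In Python, from station import arm, imaging, models gives the robot as it stands.
- The arm moves only by the tool play_rows, never from a script. Its arguments are lists of equal length, an entry for each row: "travel": the shift along the tool's x, y, z in units of 25 mm (1.0 is 25 mm), a list of three; "twist": the turn about the tool's z in units of 0.15 rad (1.0 is 0.15 rad). A call has 1 to 8 rows; each row shifts and turns the commanded pose from where the row before left it, along the tool's axes as they then stand; what a row does not reach is not made up. A row lasts 1/8 s, in which the tool goes at most 62.5 mm and 10.7 degrees, less where a joint would pass 70% of its speed; a pose out of reach is approached as far as the arm can. A call with a number of a shift or a turn outside -1 to 1 is refused whole. A call with a gripper value outside its range is refused whole. "fingers" is the opening, from 0 (shut) to 1 (fully open), set as the call begins (left out, the last holds). The fingers move at their own pace and stop on an object; "newtons" is the grip in N (left out, the last holds). Time passes only in rows, so rows that do not move let the fingers close. It gives the time, the measured TCP pose, the force, the opening and the grip force at its end, in the units of the state.
- arm.get_state(): the state, without advancing time (a new reading comes with each control period).
- imaging.grab_frame(name): name is "scene" or "top" or "wrist"; returns a dict with "pixels" (420x560x3 uint8, red, green, blue), "fx", "fy", "cx", "cy" (pixels), "R" (3x3) and "t" (3): a world point X has camera coordinates R X + t; the wrist camera has in their place "T_tool_cam" (4x4, takes a point from camera to tool coordinates, whose origin is the TCP and whose axes are the flange's). Camera axes: x right, y down, z forward; pixel columns grow to the right and rows downward; lengths in m; the calibration is good to about 2 mm. The wrist camera is an equidistant fisheye: a pixel r from the principal point sees the ray r / f radians off the axis. A picture is of the moment at which its call begins: read the wrist's pose just before it. There is no depth.
- arm.job_done(): hands the job in; it is judged then, once.
Trained networks look in the newest picture that a camera, given by its name, has taken for a name from the list of things; names that differ only in an ending like _2 or _b are one class to them, and where a whole thing is asked for, a point or a joint stands for the part that bears it (a point fixed in the world has none). Each returns a list of dicts, best first, with "confidence" (0 to 1); they miss things now and then, are a little off and sometimes report something else, mostly with a low value. They report only what shows in the picture. A call takes as long as a camera call.
- models.boxes_of(name, camera): "extent" ([centre column, centre row, width, height] in pixels, round what is visible of it).
- models.silhouettes(name, camera): "pixels" (420x560 bool, what is visible of it) and "extent" ([centre column, centre row, width, height] in pixels, round what is visible of it).
The state is a dict: "t": time; "q": joint angles; "qd": joint speeds; "joint_efforts": joint torques, N m; "eef_pos": TCP position; "ee_rot": TCP orientation; "force": force on the tool from outside, world axes, zero at the start; "moment": the same for the moment, N m; "width": finger opening in m; "gripper_force": force on a finger pad.
Only numpy, scipy, OpenCV 4.12 (cv2) and the standard library are available. Lean on these libraries where they do the work, as an engineer would, in place of code of your own. Each camera call takes 0.05 s, during which the arm holds its last target. There are 200 camera calls.

### The job

In the desk rack, slide the sliding end along until the three leaning mount boards stand upright and packed tight against the fixed end. Then squeeze open the big bulldog clip that is parked on the rim of the desk tidy, lift it off and bring it, mouth down, over the middle of the boards' top edge, square to them, with its jaws well down on both sides of all three boards (about a centimetre or more) and touching none of them. Finish while still holding it there wide open, because a cover sheet has yet to be slipped in: never let the clip bite on the boards or drop it, and leave everything else on the desk where it is.

Things in the scene. Friction and masses are not known exactly. Their poses are not given: they have to be found in the camera images.
- rack: Dark wooden desk rack, fixed to the desk: base 160 mm (its x) by 270 mm (its y), 14 mm high, steel guide rail along y. The fixed end is an upright at its +y end, 150 mm wide, 14 mm thick, top 84 mm above the desk, inner face at y = +112 mm. The sliding end runs along y. Origin: centre of the base's underside, z up.
- rack_end (a point): Middle of the upper inner edge of the rack's fixed end (rack frame: x 0, y 112 mm, z 84 mm); axes as rack.
- slider (a joint): Position of the sliding end along the rack's +y, m, growing towards the fixed end. Its upright (130 mm wide, 12 mm thick, 84 mm high) has its board-side face at rack y = -45 mm + value. The packed boards (12 mm in all) stop it at about 0.145; the slide itself ends at 0.152. Friction 2.5 N: it stays where it is left.
- slider_rib (a point): Top middle of the sliding end's rib, 72 mm above the desk; axes as rack; moves with the sliding end. The rib is its grip: a wooden block behind the upright (side away from the boards), 16 mm wide (rack x), 40 mm long (rack y), free on both sides from 28 mm above the desk to its top. The upright's back face is 20 mm to the +y side of this point.
- board_1: Mount board, stiff card 140 mm wide (its x), 4 mm thick (its y), 110 mm tall (its z), 45 g; white, nearest to the fixed end. Loose. At the start all three stand with their lower edge on the rack's base and lean back about 0.3 rad on the fixed end. Origin: middle of its lower edge.
- board_2: Mount board, stiff card 140 mm wide (its x), 4 mm thick (its y), 110 mm tall (its z), 45 g; brown, the middle one. Loose. At the start all three stand with their lower edge on the rack's base and lean back about 0.3 rad on the fixed end. Origin: middle of its lower edge.
- board_3: Mount board, stiff card 140 mm wide (its x), 4 mm thick (its y), 110 mm tall (its z), 45 g; white, nearest to the sliding end. Loose. At the start all three stand with their lower edge on the rack's base and lean back about 0.3 rad on the fixed end. Origin: middle of its lower edge.
- tidy: Open pale wooden desk tidy, fixed: 130 mm (its x) by 210 mm (its y), walls 5 mm thick, 62 mm high, holding a notes block, pencils, an eraser and a tape roll, all below the rim. The clip is parked on its -x wall (towards the robot). Origin: centre of its underside.
- clip: Steel bulldog clip, about 100 g, 64 mm wide (its x). Origin on the axis of its spring roll (14 mm thick, along x); z runs from mouth to tails, so up when the mouth looks down. Jaws reach 30 mm below the origin. It starts mouth down, gripping the tidy's -x wall, its x along the wall, origin 78 mm above the desk, jaws 14 mm down over the rim. A half turn about z gives the same clip.
- clip_tails (a point): Midway between the tips of the clip's two tails, 37 mm above its origin; axes as clip. Tails are 34 mm wide (x), tips rolled 6 mm thick, splayed to +y and -y: 50 mm over the tips when parked, 21 mm fully squeezed (tips then 42 mm above the origin). Squeezing them together along y opens the mouth: 6 N a tip starts it, 11 N opens it fully.
- clip_mouth (a point): Midway between the lips of the clip's jaws, 28 mm below its origin; axes as clip.
- clip_jaw_a (a joint): How far each jaw is turned open, rad (both jaws turn equally). 0 = parked on the 5 mm wall; 0.36 = fully open, the lips then 21 mm apart where nearest and 26 mm at their ends; 0.25 = 16 and 20 mm; -0.08 = shut.
- mug: White mug, 80 mm wide, 90 mm high. Loose, not part of the job: leave it alone. Origin: centre of its underside.
- stapler: Black stapler, 140 mm long (x), 60 mm high. Loose, not part of the job: leave it alone. Origin: centre of its underside.
- tape: Black desk tape dispenser, 60 by 150 mm, 78 mm high. Loose, not part of the job: leave it alone. Origin: centre of its underside.
- glue: White glue stick standing upright, 28 mm thick, 90 mm high. Loose, not part of the job: leave it alone. Origin: centre of its underside.
- plant: White pot, 84 mm wide, with a green plant, about 160 mm high. Loose, not part of the job: leave it alone. Origin: centre of its underside.
- bird: White bird figure on a wooden foot, 90 mm high. Loose, not part of the job: leave it alone. Origin: centre of its underside.
- books: Two books stacked, 130 by 190 mm, 48 mm high. Loose, not part of the job: leave it alone. Origin: centre of its underside.

How it is judged:
On the way, in this order (a step that is already met when the one before it is completed fails the run):
1. the sliding end is up against the boards and all three stand upright, packed against the fixed end (value of joint slider above 0.1425 m and angle between each of board_1, board_2, board_3's own z axis and vertical below 0.09 rad and z of each of board_1, board_2, board_3 in the frame of rack below 0.02 m), for 0.3 s.
2. the clip is squeezed open and lifted clear of the tidy (value of joint clip_jaw_a above 0.25 rad and height (world z) of clip above 0.11 m and contact force between clip and the fingers above 5 N and contact force between clip and tidy below 0.1 N), for 0.2 s.
At the end, for the whole second after the job is handed in: Boards upright (0.09 rad), packed within 2.5 mm. Fingers hold the clip open 0.25 rad or more, square (0.14) and upright (0.15); its mouth 6 to 30 mm below the boards' top edge, within 5 mm of the pack's middle and 20 mm of the edge's middle, still, pressing on no board (0.5 N) (all of step 1 and value of joint clip_jaw_a above 0.25 rad and x of clip_mouth in the frame of board_2 between -0.02 and 0.02 m and y of clip_mouth in the frame of board_2 between -0.005 and 0.005 m and z of clip_mouth in the frame of board_2 between 0.08 and 0.104 m and angle between the x axis of clip and the x axis of board_2, either way round below 0.14 rad and angle between clip's own z axis and vertical below 0.15 rad and contact force between clip and the fingers above 5 N and contact force between clip and board_1 below 0.5 N and contact force between clip and board_2 below 0.5 N and contact force between clip and board_3 below 0.5 N and contact force between clip and rack below 0.5 N and linear speed of clip below 0.03 m/s); the arm keeps its last pose, push and grip.
It fails at once if the clip bites or knocks the boards (over 6 N) (contact force between clip and board_1 above 6 N or contact force between clip and board_2 above 6 N or contact force between clip and board_3 above 6 N).
It fails at once if the clip is dropped (height (world z) of clip below 0.045 m).
It fails at once if another thing on the desk is displaced by more than 30 mm (distance of any of mug, stapler, tape, glue, plant, bird, books from where it was at the start of the episode above 0.03 m).
It also fails if it takes over 53 s, if anything falls off the work surface, if the arm or the gripper's body presses on something with over 40 N, if the wrist force passes 120 N, or if a joint passes its speed limit or range.

## Working session

There is one attempt and no reset: what is moved stays moved. The work goes in short steps, Python scripts to look and compute and a tool call to move; the robot and the scene stay as the last step left them, time stands still between calls to the robot, and variables do not carry over. Pictures are saved under pics/ and viewed, at most 10 in all, crops included, and the job is handed in when it is done.

Besides the shell and the picture viewer there is one more tool, called after "Request:" by a JSON object that holds its "op" and its "data", one argument or row to a line. play_rows: Moves the arm, as the interface text tells. Shifts and turns lie within -1 to 1; 1 stands for 25 mm of shift or 0.15 rad of turn. Its arguments: {"type":"object","properties":{"travel":{"type":"array","items":{"type":"array","items":{"type":"number"}}},"twist":{"type":"array","items":{"type":"number"}},"fingers":{"type":"number"},"newtons":{"type":"number"}},"required":["travel","twist"]}

```bash
ls; mkdir -p pics; cat > h.py <<'E'
import numpy as np, cv2
from station import arm, imaging, models
from scipy.spatial.transform import Rotation as Ro
def save(f,n,crop=None):
    p=f["pixels"]; 
    if crop: p=p[crop[1]:crop[3],crop[0]:crop[2]]; p=cv2.resize(p,None,fx=crop[4],fy=crop[4],interpolation=cv2.INTER_CUBIC)
    cv2.imwrite("pics/"+n,cv2.cvtColor(np.ascontiguousarray(p),cv2.COLOR_RGB2BGR))
def ray(f,u,v):
    d=np.array([(u-f["cx"])/f["fx"],(v-f["cy"])/f["fy"],1.]); R=np.array(f["R"]); 
    o=-R.T@np.array(f["t"]); d=R.T@d; return o,d/np.linalg.norm(d)
def atz(f,u,v,z):
    o,d=ray(f,u,v); return o+d*(z-o[2])/d[2]
def proj(f,X):
    c=np.array(f["R"])@np.array(X)+np.array(f["t"]); return np.array([f["fx"]*c[0]/c[2]+f["cx"],f["fy"]*c[1]/c[2]+f["cy"]])
def tri(rays):
    A=0;b=0
    for o,d in rays:
        P=np.eye(3)-np.outer(d,d); A=A+P; b=b+P@o
    X=np.linalg.solve(A,b); return X,[float(np.linalg.norm((np.eye(3)-np.outer(d,d))@(X-o))) for o,d in rays]
def T_tool(s): return Ro.from_euler("xyz",s["ee_rot"]).as_matrix(),np.array(s["eef_pos"])
def wray(f,s,u,v):
    x=(u-f["cx"])/f["fx"];y=(v-f["cy"])/f["fy"];r=np.hypot(x,y)
    d=np.array([x/r*np.sin(r),y/r*np.sin(r),np.cos(r)]) if r>1e-9 else np.array([0,0,1.])
    T=np.array(f["T_tool_cam"]);R,p=T_tool(s); return R@T[:3,3]+p, R@T[:3,:3]@d
def wproj(f,s,X):
    T=np.array(f["T_tool_cam"]);R,p=T_tool(s)
    c=T[:3,:3].T@(R.T@(np.array(X)-p)-T[:3,3]); r=np.hypot(c[0],c[1]);a=np.arctan2(r,c[2]); return np.array([f["cx"]+f["fx"]*a*c[0]/r,f["cy"]+f["fy"]*a*c[1]/r])
E
python3 - <<'E'
from h import *
np.set_printoptions(precision=4,suppress=True)
s=arm.get_state(); print(s)
for c in ["scene","top"]:
    f=imaging.grab_frame(c); save(f,c+"0.png"); print(c,f["fx"],np.array(f["R"]),f["t"], -np.array(f["R"]).T@np.array(f["t"]))
    for n in ["rack","slider","board_1","tidy","clip","mug","stapler","tape","glue","plant","bird","books"]:
        print(n,[(round(b["confidence"],2),np.round(b["extent"]).astype(int).tolist()) for b in models.boxes_of(n,c)[:3]])
E
```

```text
pics
{'t': 0.0, 'q': array([ 1.6281,  0.3594,  0.0111, -0.0004, -1.2241, -0.2881]), 'qd': array([ 0.0004, -0.0001, -0.0001,  0.0016, -0.    , -0.001 ]), 'joint_efforts': array([ -0.0021, -58.2709,  29.3063,   6.9972,   0.0069,  -0.0002]), 'eef_pos': array([0.1543, 0.6567, 0.2446]), 'ee_rot': array([ 3.1399, -0.0002, -0.2309]), 'force': array([ 0.539 , -0.2545, -0.1474]), 'moment': array([-0.0234, -0.032 , -0.0034]), 'gripper_force': 0.0, 'width': 0.08761021561439081}
scene 544.8775098970405 [[ 0.4432  0.8964 -0.0051]
 [ 0.6405 -0.3206 -0.6979]
 [-0.6272  0.306  -0.7162]] [-0.2551 -0.2736  1.8422] [ 1.4437 -0.4227  1.1272]
rack [(0.69, [208, 247, 113, 71])]
slider [(0.82, [179, 239, 38, 52]), (0.65, [251, 227, 14, 43])]
board_1 [(0.78, [241, 214, 32, 60]), (0.62, [245, 215, 15, 68])]
tidy [(0.8, [343, 200, 90, 76])]
clip [(0.79, [339, 167, 22, 30]), (0.28, [334, 159, 11, 19])]
mug [(0.95, [377, 133, 27, 32]), (0.49, [239, 215, 31, 63])]
stapler [(0.69, [99, 239, 42, 40]), (0.2, [422, 223, 44, 58])]
tape [(0.59, [346, 279, 61, 45])]
glue [(0.8, [260, 190, 13, 31]), (0.65, [334, 160, 13
[... 223 characters left out ...]
6 -0.9998  0.0163]
 [-0.9873  0.0039 -0.1589]
 [ 0.1588 -0.0171 -0.9872]] [0.0154 0.5766 1.3375] [0.3571 0.0361 1.4117]
rack [(0.58, [339, 233, 79, 53]), (0.32, [152, 235, 15, 35])]
slider [(0.64, [361, 231, 22, 36]), (0.58, [337, 231, 77, 46])]
board_1 [(0.62, [312, 229, 8, 44]), (0.6, [311, 232, 6, 37]), (0.42, [305, 226, 3, 7])]
tidy [(0.69, [222, 223, 70, 51])]
clip [(0.47, [213, 240, 15, 17])]
mug [(0.57, [145, 277, 36, 27])]
stapler [(0.87, [416, 270, 31, 41]), (0.23, [258, 158, 42, 22]), (0.21, [338, 233, 78, 49])]
tape [(0.74, [259, 157, 42, 24])]
glue []
plant [(0.76, [187, 158, 28, 29]), (0.64, [152, 235, 21, 34])]
bird [(0.5, [152, 232, 15, 32])]
books [(0.55, [338, 156, 56, 41])]
```

View pics/scene0.png

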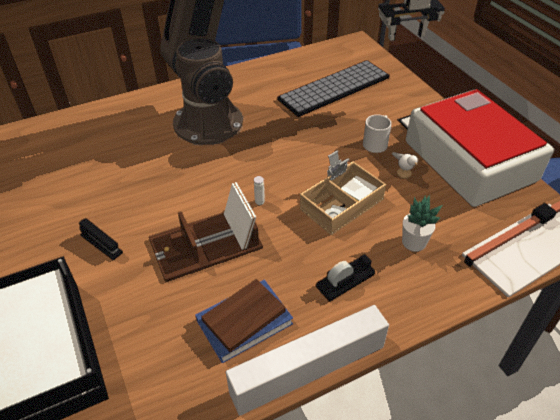

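```bash
python3 - <<'E'
import cv2
p=cv2.imread("pics/top0.png")[130:320,90:460]; cv2.imwrite("pics/top0c.png",cv2.resize(p,None,fx=2.15,fy=2.15,interpolation=cv2.INTER_CUBIC))
E
```

```text
(no output)
```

View pics/top0c.png

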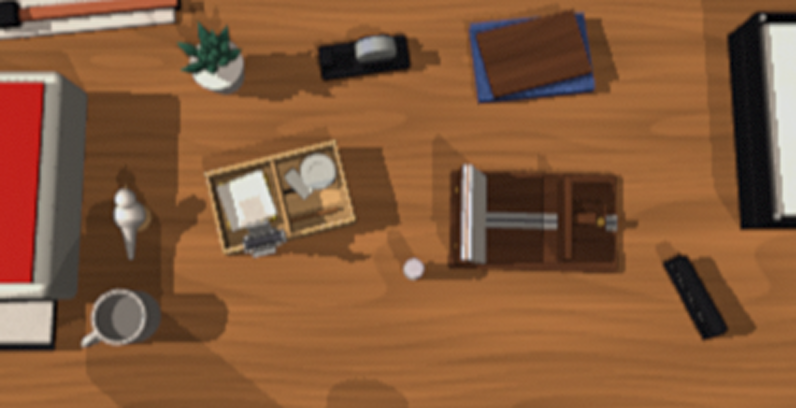

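The scene view shows the rack with the slider at about (188,237), the boards leaning at (240,215), and the clip on the tidy wall at (338,165). The top crop shows the rack's base corners at about (450-624, 172-271) and the clip at (264,238).

```bash
python3 - <<'E'
from h import *
np.set_printoptions(precision=4,suppress=True)
s=arm.get_state(); w=imaging.grab_frame("wrist"); print(w["fx"],w["cx"],w["cy"],np.array(w["T_tool_cam"]))
t=imaging.grab_frame("top"); sc=imaging.grab_frame("scene")
c=lambda u,v:(u/2.15+90,v/2.15+130)
for u,v in [(450,172),(622,175),(624,271),(450,268)]: print("base",atz(t,*c(u,v),.014))
for u,v in [(206,174),(335,143),(355,218),(224,252)]: print("tidy",atz(t,*c(u,v),.062))
for n in ["clip","slider","glue","bird","mug"]:
    for cam,f in (("top",t),("scene",sc)):
        for b in models.silhouettes(n,cam)[:2]:
            vv,uu=np.nonzero(b["pixels"]); print(n,cam,b["confidence"],b["extent"],atz(f,uu.mean(),vv.mean(),{"clip":.09,"slider":.05,"glue":.045}.get(n,.045)))
E
```

```text
325.19226210127806 281.30983234084573 211.18476668009882 [[ 0.001  -0.9674 -0.2531  0.0683]
 [ 1.      0.001  -0.0002  0.0004]
 [ 0.0004 -0.2531  0.9674 -0.1397]
 [ 0.      0.      0.      1.    ]]
base [ 0.5777 -0.0643  0.014 ]
base [ 0.5716 -0.3442  0.014 ]
base [ 0.4164 -0.3402  0.014 ]
base [ 0.4228 -0.0619  0.014 ]
tidy [0.5685 0.3198 0.062 ]
tidy [0.617  0.1193 0.062 ]
tidy [0.4985 0.0877 0.062 ]
tidy [0.4471 0.2887 0.062 ]
clip top 0.8 [212.7, 241.5, 15.6, 18.4] [0.4686 0.2259 0.09  ]
clip scene 0.71 [338.4, 165.2, 22.5, 29.6] [0.4665 0.2242 0.09  ]
clip scene 0.51 [347.5, 279.2, 59.8, 47.3] [0.8152 0.0455 0.09  ]
slider top 0.88 [359.9, 230.2, 18.5, 34.0] [ 0.4971 -0.2587  0.05  ]
slider scene 0.96 [178.4, 237.2, 33.8, 50.9] [ 0.5067 -0.2618  0.05  ]
slider scene 0.27 [241.2, 214.4, 29.2, 61.4] [ 0.4857 -0.0915  0.05  ]
glue top 0.6 [281.4, 253.7, 5.2, 9.2] [ 0.4209 -0.0008  0.045 ]
glue scene 0.73 [259.7, 190.0, 11.2, 34.0] [0.4152 0.0034 0.045 ]
bird top 0.44 [214.6, 240.6, 14.9, 18.7] [0.4734 0.2298 0.045 ]
bird top 0.34 [413.2, 269.1, 29.7, 39.3] [ 0.3763 -0.4406  0.045 ]
bird scene 0.96 [401.3, 164.8, 23.8, 22.4] [0.51   0.4393 0.045 ]
bird scene 0.25 [181.1, 238.0, 41.1, 46.7] [ 0.5029 -0.2608  0.045 ]
mug top 0.87 [144.9, 275.5, 31.9, 25.8] [0.3496 0.4444 0.045 ]
mug scene 0.86 [375.1, 133.2, 27.5, 30.9] [0.3447 0.4448 0.045 ]
```

```bash
cat > plan.py <<'E'
import sys,json
from h import *
def plan(pos,yaw,n):
    s=arm.get_state(); p=np.array(s["eef_pos"]); y0=s["ee_rot"][2]
    d=(yaw-y0+np.pi)%(2*np.pi)-np.pi; st=(np.array(pos)-p)/n; out=[]; y=y0
    R0=Ro.from_euler("xyz",s["ee_rot"]).as_matrix()
    for i in range(n):
        R=Ro.from_euler("z",y-y0).as_matrix()@R0
        out.append(np.round(R.T@st/.025,2).tolist()); y+=d/n
    # positive tool-z turn = negative yaw (tool points down)
    print(json.dumps(out).replace(" ",""),"twist each",round(-d/n/.15,2),"x",n,"max",np.abs(out).max())
if __name__=="__main__":
    a=[float(x) for x in sys.argv[1:]]; plan(a[:3],a[3],int(a[4]))
E
python3 plan.py .43 .26 .246 -1.33 16
```

```text
[[0.9,0.81,-0.0],[0.95,0.75,-0.0],[1.0,0.68,-0.0],[1.04,0.61,-0.0],[1.08,0.53,-0.0],[1.12,0.46,-0.0],[1.15,0.38,-0.0],[1.17,0.3,-0.0],[1.19,0.22,-0.0],[1.2,0.14,-0.0],[1.21,0.06,-0.0],[1.21,-0.03,-0.0],[1.2,-0.11,-0.0],[1.19,-0.19,-0.0],[1.18,-0.27,-0.0],[1.16,-0.35,-0.0]] twist each 0.46 x 16 max 1.21
```

Request:
{"op": "play_rows", "data": {
  "travel": [
    [0.9,0.81,0],
    [0.95,0.75,0],
    [1,0.68,0],
    [1,0.61,0],
    [1,0.53,0],
    [1,0.46,0],
    [1,0.38,0],
    [1,0.3,0]
  ],
  "twist": [0.46,0.46,0.46,0.46,0.46,0.46,0.46,0.46],
  "fingers": 1
}}

```text
t: 2.95
eef_pos: [0.2813, 0.4653, 0.2457]
ee_rot: [-3.141, 0.0, -0.786]
force: [0.6, -0.4, -0.3]
width: 0.0879
gripper_force: 0.0
```

```bash
python3 plan.py .43 .26 .246 -1.33 8;python3 plan.py .43 .26 .246 -1.33 10
```

```text
[[1.25,0.2,-0.0],[1.26,0.11,-0.0],[1.27,0.03,-0.0],[1.27,-0.06,-0.0],[1.26,-0.14,-0.0],[1.25,-0.23,-0.0],[1.23,-0.31,-0.0],[1.2,-0.4,-0.0]] twist each 0.45 x 8 max 1.27
[[1.0,0.16,-0.0],[1.01,0.1,-0.0],[1.01,0.05,-0.0],[1.01,-0.01,-0.0],[1.01,-0.06,-0.0],[1.01,-0.12,-0.0],[1.0,-0.17,-0.0],[0.99,-0.22,-0.0],[0.98,-0.28,-0.0],[0.96,-0.33,-0.0]] twist each 0.36 x 10 max 1.01
```

Request:
{"op": "play_rows", "data": {
  "travel": [
    [1,0.16,0],
    [1,0.1,0],
    [1,0.05,0],
    [1,0,0],
    [1,-0.06,0],
    [1,-0.12,0],
    [1,-0.17,0],
    [1,-0.22,0]
  ],
  "twist": [0.45,0.45,0.45,0.45,0.45,0.45,0.45,0.45]
}}

```text
t: 3.95
eef_pos: [0.3924, 0.2968, 0.2456]
ee_rot: [-3.141, 0.0, -1.327]
force: [0.6, 0.5, -0.2]
width: 0.0877
gripper_force: 0.0
```

```bash
python3 - <<'E'
from h import *
s=arm.get_state(); w=imaging.grab_frame("wrist"); save(w,"w1.png"); print(s["t"],s["eef_pos"],s["ee_rot"])
np.save("w1.npy",np.array([s["eef_pos"],s["ee_rot"]]))
for n in ["clip","tidy"]:
    for b in models.silhouettes(n,"wrist")[:1]: print(n,b["confidence"],b["extent"])
E
```

```text
3.95 [0.39238513 0.29681997 0.24560093] [-3.14146014e+00  8.49034176e-05 -1.32709051e+00]
clip 0.87 [214.4, 110.8, 62.3, 70.3]
tidy 0.77 [174.6, 92.6, 124.7, 184.1]
```

View pics/w1.png

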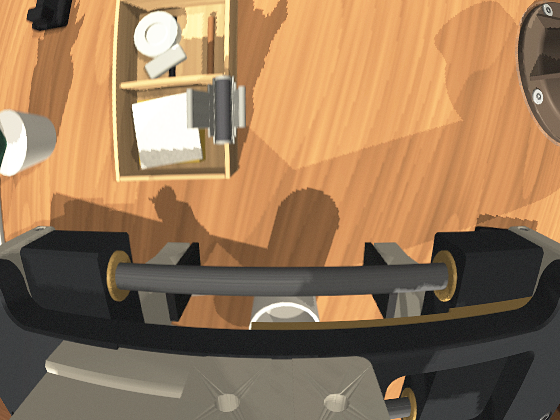

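The wrist view shows the clip at (215,110) on the tidy wall (column ~231), wall parallel to the image columns. So the tool yaw matches the tidy. Next I fly to the rack.

```bash
python3 plan.py .46 -.20 .246 -1.593 20
```

```text
[[1.0,0.11,-0.0],[1.0,0.1,-0.0],[1.0,0.08,-0.0],[1.0,0.07,-0.0],[1.0,0.06,-0.0],[1.0,0.04,-0.0],[1.0,0.03,-0.0],[1.0,0.02,-0.0],[1.0,0.0,-0.0],[1.0,-0.01,-0.0],[1.0,-0.02,-0.0],[1.0,-0.04,-0.0],[1.0,-0.05,-0.0],[1.0,-0.06,-0.0],[1.0,-0.08,-0.0],[1.0,-0.09,-0.0],[1.0,-0.1,-0.0],[1.0,-0.12,-0.0],[0.99,-0.13,-0.0],[0.99,-0.14,-0.0]] twist each 0.09 x 20 max 1.0
```

Request:
{"op": "play_rows", "data": {
  "travel": [
    [1,0.11,0],
    [1,0.1,0],
    [1,0.08,0],
    [1,0.07,0],
    [1,0.06,0],
    [1,0.04,0],
    [1,0.03,0],
    [1,0.02,0]
  ],
  "twist": [0.09,0.09,0.09,0.09,0.09,0.09,0.09,0.09]
}}

```text
t: 5.1
eef_pos: [0.4188, 0.0985, 0.2456]
ee_rot: [-3.141, 0.0, -1.431]
force: [-0.1, -0.7, 0.7]
width: 0.0876
gripper_force: 0.0
```

Request:
{"op": "play_rows", "data": {
  "travel": [
    [1,0,0],
    [1,0,0],
    [1,0,0],
    [1,-0.04,0],
    [1,-0.05,0],
    [1,-0.06,0],
    [1,-0.08,0],
    [1,-0.1,0]
  ],
  "twist": [0.12,0.12,0.12,0.12,0.12,0.12,0.12,0.12],
  "fingers": 0.6
}}

```text
t: 6.1
eef_pos: [0.4423, -0.1003, 0.2456]
ee_rot: [-3.141, 0.0, -1.575]
force: [0.5, -0.3, -0.8]
width: 0.0527
gripper_force: 0.0
```

```bash
cat > look.py <<'E'
import sys,pickle
from h import *
n=sys.argv[1]; s=arm.get_state(); w=imaging.grab_frame("wrist"); save(w,n+".png"); pickle.dump((s,w),open(n+".pkl","wb"))
print(s["t"],s["eef_pos"],s["ee_rot"])
for m in sys.argv[2:]:
    for b in models.silhouettes(m,"wrist")[:2]: print(m,b["confidence"],b["extent"])
E
python3 look.py w2 slider
```

```text
6.1 [ 0.44231256 -0.10031164  0.24563206] [-3.14139275e+00  6.28379316e-05 -1.57515350e+00]
slider 0.57 [221.4, 42.1, 134.9, 69.2]
```

View pics/w2.png

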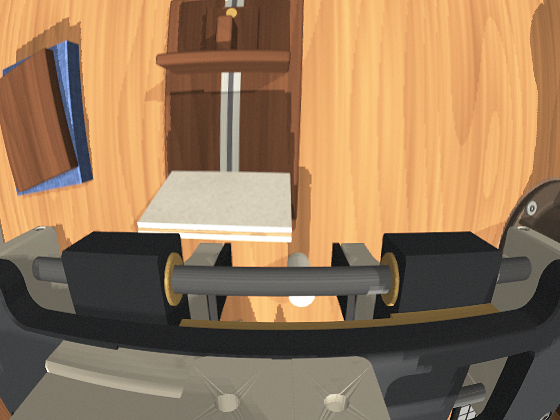

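Request:
{"op": "play_rows", "data": {
  "travel": [
    [1,-0.55,0],
    [1,-0.55,0],
    [1,-0.55,0],
    [1,-0.55,0]
  ],
  "twist": [0.03,0.03,0.03,0.03]
}}

```text
t: 6.7
eef_pos: [0.4968, -0.2003, 0.2456]
ee_rot: [-3.142, 0.0, -1.592]
force: [0.5, -0.2, 0.1]
width: 0.0527
gripper_force: 0.0
```

```bash
python3 look.py w3 slider
```

```text
6.7 [ 0.4967687  -0.20033923  0.24558293] [-3.14155660e+00  1.08124400e-04 -1.59236408e+00]
slider 0.71 [279.5, 128.4, 136.3, 81.6]
```

View pics/w3.png

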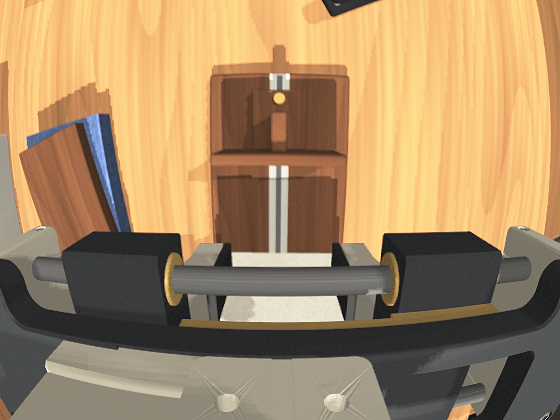

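```bash
python3 - <<'E'
from h import *
import pickle
np.set_printoptions(precision=4,suppress=True)
(s2,w2),(s3,w3)=[pickle.load(open(n+".pkl","rb")) for n in("w2","w3")]
def ipl(f,s,u,v,z):
    o,d=wray(f,s,u,v); return o+d*(z-o[2])/d[2]
print("knob",tri([wray(w2,s2,231,13),wray(w3,s3,279,98)]))
print("upright ends",tri([wray(w2,s2,157,60),wray(w3,s3,212,154)]),tri([wray(w2,s2,290,55),wray(w3,s3,346,153)]))
for u,v in[(211,75),(349,75)]: print("base back",ipl(w3,s3,u,v,.014))
for u,v in[(272,155),(286,155)]: print("rail/rib",ipl(w3,s3,u,v,.072))
a,b=ipl(w3,s3,278.5,250,.017),ipl(w3,s3,279,170,.017);print("rail",a,b)
g=[np.concatenate]
im=[]
for w,c in((w2,(140,0,320,100)),(w3,(190,60,370,180))):
    p=w["pixels"][c[1]:c[3],c[0]:c[2]]; im.append(cv2.resize(p,None,fx=3,fy=2.7,interpolation=cv2.INTER_CUBIC))
cv2.imwrite("pics/c23.png",np.vstack(im)[:,:,::-1])
E
```

```text
knob (array([ 0.4974, -0.3013,  0.0306]), [7.479022721503483e-05, 7.479022721490998e-05])
upright ends (array([ 0.5661, -0.2445,  0.0684]), [0.001683436673593538, 0.0016834366735936964]) (array([ 0.4326, -0.2425,  0.0636]), [0.0012310046576101425, 0.0012310046576101828])
base back [ 0.5746 -0.3335  0.014 ]
base back [ 0.4173 -0.3301  0.014 ]
rail/rib [ 0.5052 -0.2426  0.072 ]
rail/rib [ 0.4917 -0.2423  0.072 ]
rail [ 0.5021 -0.1234  0.017 ] [ 0.4993 -0.2206  0.017 ]
```

View pics/c23.png

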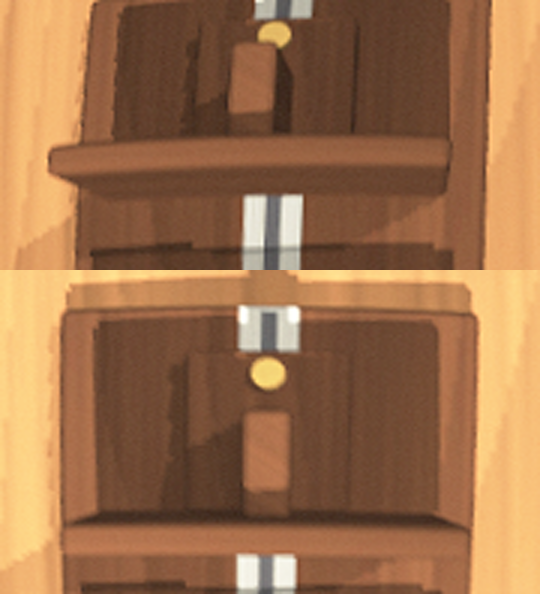

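```bash
python3 - <<'E'
from h import *
import pickle
np.set_printoptions(precision=4,suppress=True)
(s2,w2),(s3,w3)=[pickle.load(open(n+".pkl","rb")) for n in("w2","w3")]
def ipl(f,s,u,v,z):
    o,d=wray(f,s,u,v); return o+d*(z-o[2])/d[2]
a=lambda x,y:wray(w2,s2,140+x/3,y/2.7); b=lambda x,y:wray(w3,s3,190+x/3,60+(y-270)/2.7)
for n,p,q in[("Lback",(50,146),(66,527)),("Rback",(448,140),(468,527)),("ribBL",(233,43),(245,411)),("ribBR",(275,43),(290,411)),("Lfront",(50,172),(66,553)),("Rfront",(448,163),(468,553)),("baseR",(490,0),(475,318))]:
    print(n,*tri([a(*p),b(*q)]))
for n,q,z in[("baseL",(62,315),.014),("baseR",(475,315),.014),("ribBL",(245,411),.072),("ribBR",(290,411),.072),("Lb",(66,527),.084),("Rb",(468,527),.084)]:
    o,d=b(*q);print(n,o+d*(z-o[2])/d[2])
for q,z in[((233,43),.072),((275,43),.072),((50,146),.084),((448,140),.084)]:
    o,d=a(*q);print("w2",o+d*(z-o[2])/d[2])
E
```

```text
Lback [ 0.5607 -0.2455  0.0868] [0.00012334706971792975, 0.0001233470697178628]
Rback [ 0.4345 -0.242   0.0774] [0.00022660591406086192, 0.00022660591406081218]
ribBL [ 0.5044 -0.284   0.071 ] [0.00012537780487875452, 0.00012537780487868145]
ribBR [ 0.4904 -0.2836  0.0696] [0.00020117575560760854, 0.00020117575560763334]
Lfront [ 0.5617 -0.2363  0.0843] [5.02097318894069e-06, 5.020973188730373e-06]
Rfront [ 0.4347 -0.233   0.0796] [8.398556711171013e-05, 8.398556711185378e-05]
baseR [ 0.4154 -0.3289 -0.0003] [0.0002098505042906141, 0.00020985050429057531]
baseL [ 0.575  -0.3316  0.014 ]
baseR [ 0.4182 -0.3281  0.014 ]
ribBL [ 0.5045 -0.2839  0.072 ]
ribBR [ 0.4903 -0.2836  0.072 ]
Lb [ 0.5612 -0.2454  0.084 ]
Rb [ 0.4356 -0.2427  0.084 ]
w2 [ 0.5041 -0.2837  0.072 ]
w2 [ 0.4902 -0.2826  0.072 ]
w2 [ 0.562  -0.2462  0.084 ]
w2 [ 0.4348 -0.2403  0.084 ]
```

Rib back edges triangulate to (0.504,-0.284,0.071) and (0.490,-0.284,0.070), and the upright top to 0.078–0.087, matching the stated 72 and 84 mm. Now I grip the rib.

Request:
{"op": "play_rows", "data": {
  "travel": [
    [0.99,0,0.3],
    [0.98,0,0.9],
    [0.98,0,0.95],
    [0,0,0.95],
    [0,0,0.95],
    [0,0,0.95],
    [0,0,0.95],
    [0,0,0.9]
  ],
  "twist": [0,0,0,0,0,0,0,0],
  "fingers": 0.6
}}

```text
t: 7.8
eef_pos: [0.4947, -0.2727, 0.0738]
ee_rot: [-3.142, 0.0, -1.592]
force: [-0.1, 0.2, -0.1]
width: 0.0527
gripper_force: 0.0
```

Request:
{"op": "play_rows", "data": {
  "travel": [
    [0,0,0],
    [0,0,0],
    [0,0,0],
    [0,0,0]
  ],
  "twist": [0,0,0,0],
  "fingers": 0,
  "newtons": 25
}}

```text
t: 8.3
eef_pos: [0.4964, -0.2737, 0.0753]
ee_rot: [-3.138, -0.0, -1.593]
force: [11.9, 1.4, -7.4]
width: 0.0182
gripper_force: 5.5
```

Request:
{"op": "play_rows", "data": {
  "travel": [
    [0,-0.08,0],
    [0,0,0],
    [-0.5,0,0],
    [-0.8,0,0]
  ],
  "twist": [0,0,0,0]
}}

```text
t: 8.8
eef_pos: [0.4987, -0.2418, 0.0754]
ee_rot: [-3.139, -0.001, -1.593]
force: [1.8, -2.8, 4.3]
width: 0.0157
gripper_force: 25.0
```

Request:
{"op": "play_rows", "data": {
  "travel": [
    [-0.8,0,0],
    [-0.8,0,0],
    [-0.8,0,0],
    [-0.6,0,0],
    [-0.3,0,0],
    [-0.3,0,0],
    [-0.2,0,0],
    [0,0,0]
  ],
  "twist": [0,0,0,0,0,0,0,0]
}}

```text
t: 9.8
eef_pos: [0.5018, -0.1457, 0.0754]
ee_rot: [-3.138, 0.0, -1.592]
force: [4.5, 1.4, 5.7]
width: 0.0157
gripper_force: 25.0
```

Request:
{"op": "play_rows", "data": {
  "travel": [
    [-0.1,0,0],
    [-0.1,0,0],
    [-0.06,0,0],
    [0,0,0]
  ],
  "twist": [0,0,0,0]
}}

```text
t: 10.3
eef_pos: [0.502, -0.1397, 0.0754]
ee_rot: [-3.138, -0.0, -1.592]
force: [5.5, -1.8, 4.0]
width: 0.0159
gripper_force: 25.0
```

Request:
{"op": "play_rows", "data": {
  "travel": [
    [-0.06,0,0],
    [-0.06,0,0],
    [0,0,0]
  ],
  "twist": [0,0,0]
}}

```text
t: 10.68
eef_pos: [0.5021, -0.1377, 0.0753]
ee_rot: [-3.138, -0.001, -1.592]
force: [6.3, -9.7, 2.4]
width: 0.0155
gripper_force: 25.0
```

Request:
{"op": "play_rows", "data": {
  "travel": [
    [-0.06,0,0],
    [-0.06,0,0],
    [0,0,0],
    [0,0,0]
  ],
  "twist": [0,0,0,0]
}}

```text
t: 11.18
eef_pos: [0.5021, -0.1373, 0.0754]
ee_rot: [-3.138, -0.004, -1.592]
force: [10.0, -28.8, -2.5]
width: 0.0158
gripper_force: 25.0
```

```bash
python3 - <<'E'
from h import *
f=imaging.grab_frame("scene"); g=imaging.grab_frame("top")
ims=[]
for w,c in((f,(140,170,300,290)),(g,(280,190,400,280))):
    ims.append(cv2.resize(w["pixels"][c[1]:c[3],c[0]:c[2]],(560,420) if w is f else (240,180),interpolation=cv2.INTER_CUBIC))
b=np.zeros((420,240,3),np.uint8); b[:180]=ims[1]
cv2.imwrite("pics/push.png",np.hstack([ims[0],b])[:,:,::-1])
E
```

```text
(no output)
```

View pics/push.png

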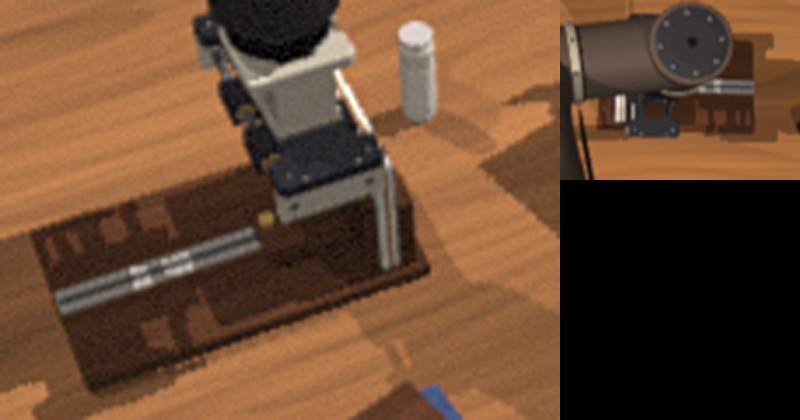

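The boards stand upright against the fixed end (scene crop around (390,210)). Contact stopped the slide where predicted. I release and rise.

Request:
{"op": "play_rows", "data": {
  "travel": [
    [0,0,0],
    [0,0,0],
    [0.2,0,0],
    [0.3,0,0],
    [0.1,0,-0.6],
    [0,0,-1],
    [0,0,-1],
    [0,0,-1]
  ],
  "twist": [0,0,0,0,0,0,0,0],
  "fingers": 0.6
}}

```text
t: 12.28
eef_pos: [0.4998, -0.1489, 0.1663]
ee_rot: [-3.141, 0.0, -1.593]
force: [0.6, 0.3, 0.7]
width: 0.0529
gripper_force: 0.0
```

Request:
{"op": "play_rows", "data": {
  "travel": [
    [0.5,0,-1],
    [1,0,-1],
    [1,0,-0.8],
    [0,0,0]
  ],
  "twist": [0,0,0,0],
  "fingers": 1
}}

```text
t: 12.78
eef_pos: [0.499, -0.2126, 0.2369]
ee_rot: [-3.138, -0.001, -1.595]
force: [-0.1, -0.7, 0.4]
width: 0.0853
gripper_force: 0.0
```

```bash
python3 look.py w4 board_2 slider; python3 - <<'E'
from h import *
for c in("scene","top"):
    f=imaging.grab_frame(c); save(f,c+"4.png")
E
```

```text
12.775 [ 0.49899474 -0.21259016  0.23690081] [-3.1377287e+00 -5.8049719e-04 -1.5945080e+00]
board_2 0.7 [276.5, 315.1, 145.3, 37.6]
slider 0.63 [279.8, 267.3, 119.3, 90.0]
```

View pics/w4.png

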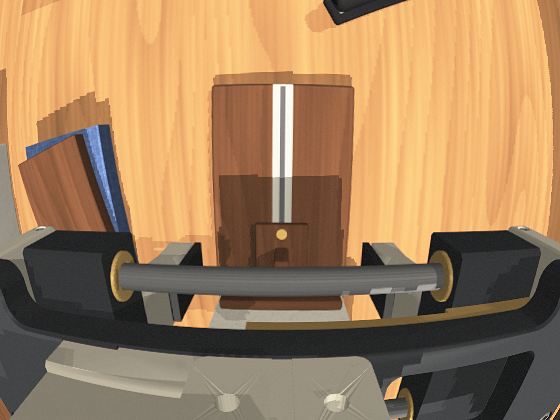

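w4 shows the boards now under the gripper around (277,315), with the slider behind them. I will measure the boards on the way to the clip.

Request:
{"op": "play_rows", "data": {
  "travel": [
    [-1,0,0],
    [-1,0.1,0],
    [-1,0.1,0],
    [-1,0.1,0],
    [-1,0.1,0],
    [-1,0.1,0],
    [-1,0.1,0],
    [-0.8,0.1,0]
  ],
  "twist": [0,0,0,0,0,0,0,0]
}}

```text
t: 14.02
eef_pos: [0.4846, -0.0145, 0.2338]
ee_rot: [3.141, -0.0, -1.591]
force: [0.5, -0.7, -1.1]
width: 0.0876
gripper_force: 0.0
```

```bash
python3 look.py w5 board_2
```

```text
14.025 [ 0.48462065 -0.01449891  0.23382506] [ 3.14059577e+00 -3.08366504e-04 -1.59148588e+00]
board_2 0.98 [257.6, 125.5, 182.7, 6.0]
board_2 0.98 [255.7, 115.5, 180.7, 8.5]
```

Request:
{"op": "play_rows", "data": {
  "travel": [
    [-1,0.2,0],
    [-0.9,0.2,0],
    [-0.5,0.2,0]
  ],
  "twist": [0,0,0]
}}

```text
t: 14.5
eef_pos: [0.4711, 0.0451, 0.234]
ee_rot: [3.141, -0.0, -1.592]
force: [0.5, -1.0, 0.5]
width: 0.0878
gripper_force: 0.0
```

```bash
python3 look.py w6 board_2; python3 - <<'E'
import cv2,numpy as np
a=cv2.imread("pics/w5.png");b=cv2.imread("pics/w6.png")
cv2.imwrite("pics/c56.png",np.vstack([cv2.resize(x[60:245,170:410],(780,300),interpolation=cv2.INTER_CUBIC) for x in(a,b)]))
E
```

```text
14.5 [0.4711114  0.04510215 0.23400958] [ 3.14097476e+00 -3.56343064e-04 -1.59180478e+00]
board_2 0.79 [237.6, 42.1, 179.5, 10.5]
board_2 0.66 [237.0, 48.5, 176.4, 14.2]
```

View pics/c56.png

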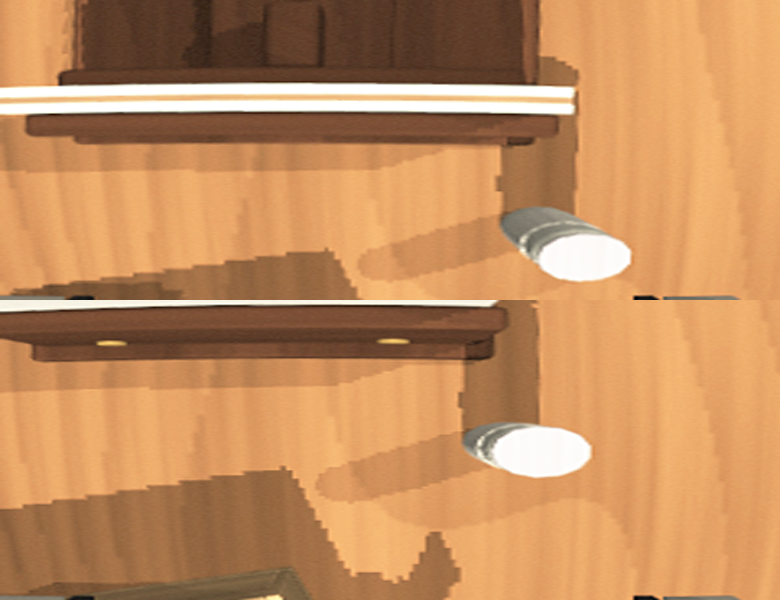

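The pack (white–brown–white) runs across w5 at crop rows 85–114, tight and straight. Next I fit its edges numerically in both views.

```bash
python3 - <<'E'
from h import *
import pickle
np.set_printoptions(precision=4,suppress=True)
S={n:pickle.load(open(n+".pkl","rb")) for n in("w5","w6")}
def ipl(f,s,u,v,z):
    o,d=wray(f,s,u,v); return o+d*(z-o[2])/d[2]
def edges(n,u,lo,hi):
    w=S[n][1]["pixels"].astype(float); col=w[lo:hi,u].min(axis=1) ; i=np.nonzero(col>150)[0]
    if len(i)==0: return None
    a,b=i[0]+lo,i[-1]+lo
    g=w[:,u].min(axis=1)
    sub=lambda k0,k1:k0+(150-g[k0])/(g[k1]-g[k0])
    up=sub(a-1,a); dn=sub(b,b+1); return up,dn
C={}
for n,lo,hi in(("w5",100,140),("w6",20,64)):
    s,w=S[n]
    for u in(185,210,240,270,300,320,340):
        e=edges(n,u,lo,hi)
        if e:
            P=[ipl(w,s,u,v,.124) for v in e]; print(n,u,np.round(e,2),P[0][:2],P[1][:2],"thick",P[1][1]-P[0][1])
    r=w["pixels"].astype(int).min(axis=2)
    m=r[lo:hi]>150
    cols=np.nonzero(m.any(axis=0))[0]; cc=cols[(cols>100)&(cols<400)]; print(n,"cols",cc[0],cc[-1])
# ends
b5=S["w5"]; print("ends at z.124",ipl(b5[1],b5[0],257.6-91.3,120,.124),ipl(b5[1],b5[0],257.6+90.8,120,.124))
b6=S["w6"]; print("tri right",tri([wray(b5[1],b5[0],347.5,124),wray(b6[1],b6[0],325.5,48)]), wproj(b6[1],b6[0],[.43,-.089,.124]))
E
```

```text
w5 185 [112.57 129.33] [ 0.5581 -0.0983] [ 0.5586 -0.0851] thick 0.013235781350107431
w5 210 [111.6  128.57] [ 0.5379 -0.0976] [ 0.5384 -0.0844] thick 0.013225713199233241
w5 240 [111.01 128.03] [ 0.5146 -0.0968] [ 0.5149 -0.0837] thick 0.013134739064660006
w5 270 [111.05 128.06] [ 0.4917 -0.096 ] [ 0.492  -0.0829] thick 0.013066788930556905
w5 300 [111.42 128.47] [ 0.469  -0.0953] [ 0.4692 -0.0822] thick 0.013107023808141965
w5 320 [111.84 129.  ] [ 0.4538 -0.0949] [ 0.4539 -0.0817] thick 0.013237656338815212
w5 340 [112.77 129.86] [ 0.4383 -0.0944] [ 0.4384 -0.0811] thick 0.013262883871298856
w5 cols 166 346
w6 185 [ 40.35 -18.  ] [ 0.5439 -0.0977] [ 0.5452 -0.1509] thick -0.05324530418204365
w6 210 [38.63 63.81] [ 0.5236 -0.0968] [ 0.5237 -0.076 ] thick 0.020826316745334875
w6 240 [36.69 62.38] [ 0.5001 -0.0965] [ 0.5003 -0.0755] thick 0.0210530695375144
w6 270 [36.43 62.23] [ 0.4771 -0.0956] [ 0.4775 -0.0746] thick 0.02103408580145459
w6 300 [36.7 62.6] [ 0.4542 -0.095 ] [ 0.4548 -0.0739] thick 0.021116984731422594
w6 320 [37.46 63.41] [ 0.4389 -0.0946] [ 0.4395 -0.0733] thick 0.021213385612424446
w6 cols 150 327
ends at z.124 [ 0.574  -0.0937  0.124 ] [ 0.4318 -0.0889  0.124 ]
tri right (array([ 0.4343, -0.0854,  0.1275]), [0.0011329894216288016, 0.001132989421628748]) [331.7323  44.4604]
```

```bash
python3 plan.py .50 .30 .234 -1.333 11
```

```text
[[-0.93,-0.09,0.0],[-0.93,-0.11,0.0],[-0.92,-0.13,0.0],[-0.92,-0.15,0.0],[-0.92,-0.17,0.0],[-0.91,-0.19,0.0],[-0.91,-0.22,0.0],[-0.9,-0.24,0.0],[-0.9,-0.26,0.0],[-0.89,-0.28,0.0],[-0.88,-0.3,0.0]] twist each -0.16 x 11 max 0.93
```

Request:
{"op": "play_rows", "data": {
  "travel": [
    [-0.95,-0.1,0],
    [-0.95,-0.1,0],
    [-0.95,-0.13,0],
    [-0.95,-0.15,0],
    [-0.95,-0.17,0],
    [-0.95,-0.19,0],
    [-0.95,-0.22,0],
    [-0.95,-0.24,0]
  ],
  "twist": [-0.16,-0.16,-0.16,-0.16,-0.16,-0.16,-0.16,-0.16]
}}

```text
t: 15.6
eef_pos: [0.4923, 0.2379, 0.2343]
ee_rot: [3.142, -0.0, -1.399]
force: [0.4, 0.8, 0.6]
width: 0.0875
gripper_force: 0.0
```

Request:
{"op": "play_rows", "data": {
  "travel": [
    [-0.9,-0.26,0],
    [-0.9,-0.28,0],
    [-0.7,-0.3,0],
    [0,0,0]
  ],
  "twist": [-0.16,-0.16,-0.12,0],
  "fingers": 1
}}

```text
t: 16.1
eef_pos: [0.5009, 0.3032, 0.2338]
ee_rot: [3.141, -0.0, -1.333]
force: [-1.3, 0.6, -0.2]
width: 0.0876
gripper_force: 0.0
```

```bash
python3 look.py w7 clip tidy; python3 - <<'E'
import cv2,numpy as np
a=cv2.imread("pics/w1.png");b=cv2.imread("pics/w7.png")
cv2.imwrite("pics/c17.png",np.hstack([cv2.resize(a[50:190,160:290],(390,420),interpolation=cv2.INTER_CUBIC),cv2.resize(b[50:190,280:410],(390,420),interpolation=cv2.INTER_CUBIC)]))
E
```

```text
16.1 [0.50093778 0.30317618 0.23384157] [ 3.14113575e+00 -3.73352633e-04 -1.33329035e+00]
clip 0.79 [346.4, 130.1, 61.3, 72.2]
clip 0.39 [60.5, 158.3, 118.0, 98.8]
tidy 0.75 [269.5, 101.9, 135.4, 203.8]
```

View pics/c17.png

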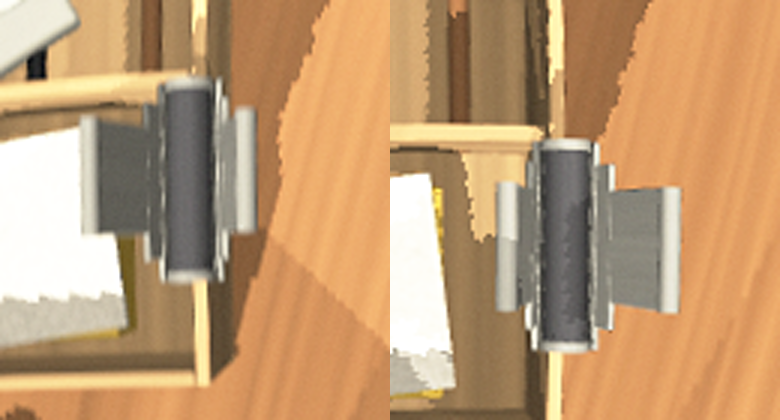

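The clip is clear in both crops: tail tips at about (190,108)/(242,107) in w1 and (319,132)/(374,133) in w7, with the roll between them.

```bash
python3 - <<'E'
from h import *
import pickle
np.set_printoptions(precision=4,suppress=True)
s7,w=pickle.load(open("w7.pkl","rb")); a=np.load("w1.npy"); s1={"eef_pos":a[0],"ee_rot":a[1]}
A=lambda x,y:wray(w,s1,160+x/3,50+y/3); B=lambda x,y:wray(w,s7,280+(x-390)/3,50+y/3)
for n,p,q in[("in tip",(90,174.5),(507.5,246.5)),("out tip",(246.5,170.5),(671.5,250.5)),("roll",(189.5,180),(567,246)),("rollT",(189,80),(568,142)),("rollB",(190,280),(566,350)),("tipinT",(90,115),(508,182)),("tipinB",(90,234),(507,311))]:
    print(n,*tri([A(*p),B(*q)]))
E
```

```text
in tip [0.4876 0.2318 0.1166] [0.0008593157566277821, 0.000859315756627815]
out tip [0.4444 0.2214 0.117 ] [0.00041658146393354063, 0.0004165814639335771]
roll [0.466  0.2269 0.0807] [0.00043229581815656525, 0.0004322958181565984]
rollT [0.4737 0.1961 0.0815] [0.0005623829746289607, 0.0005623829746289692]
rollB [0.4585 0.2575 0.0822] [0.0004397855561616235, 0.0004397855561615478]
tipinT [0.4916 0.2153 0.1165] [0.0008086311549800427, 0.000808631154980004]
tipinB [0.4836 0.2483 0.1175] [0.0009563656716878681, 0.0009563656716878753]
```

Clip tail tips are at a height of 0.117 (text 0.115), 44 mm apart between centres, roll 0.081, yaw 0.24. All consistent. I descend on the tails.

Request:
{"op": "play_rows", "data": {
  "travel": [
    [0.9,0.7,0],
    [0.9,0.7,0],
    [0.85,0.68,0.3],
    [0,0,0.9],
    [0,0,0.9],
    [0,0,0.9],
    [0,0,0.8],
    [0,0,0]
  ],
  "twist": [0,0,0,0,0,0,0,0],
  "fingers": 1
}}

```text
t: 17.25
eef_pos: [0.465, 0.2239, 0.1384]
ee_rot: [3.139, -0.001, -1.336]
force: [-1.0, 1.1, 0.6]
width: 0.0875
gripper_force: 0.0
```

```bash
python3 plan.py .466 .2267 .119 -1.331 2
```

```text
[[-0.05,-0.03,0.39],[-0.05,-0.03,0.39]] twist each -0.02 x 2 max 0.39
```

Request:
{"op": "play_rows", "data": {
  "travel": [
    [-0.05,-0.03,0.38],
    [-0.05,-0.03,0.38],
    [0,0,0]
  ],
  "twist": [0,0,0]
}}

```text
t: 17.62
eef_pos: [0.4663, 0.2278, 0.1197]
ee_rot: [3.141, -0.001, -1.335]
force: [0.6, 0.1, 0.8]
width: 0.0876
gripper_force: 0.0
```

Request:
{"op": "play_rows", "data": {
  "travel": [
    [0,0,0],
    [0,0,0],
    [0,0,0],
    [0,0,0],
    [0,0,0],
    [0,0,0]
  ],
  "twist": [0,0,0,0,0,0],
  "fingers": 0,
  "newtons": 22
}}

```text
t: 18.38
eef_pos: [0.4664, 0.2279, 0.1202]
ee_rot: [3.141, -0.0, -1.335]
force: [0.0, 0.9, -0.1]
width: 0.0332
gripper_force: 8.5
```

Still closing, so I wait.

Request:
{"op": "play_rows", "data": {
  "travel": [
    [0,0,0],
    [0,0,0],
    [0,0,0],
    [0,0,0]
  ],
  "twist": [0,0,0,0]
}}

```text
t: 18.88
eef_pos: [0.4665, 0.2279, 0.1203]
ee_rot: [3.142, -0.0, -1.335]
force: [-0.8, 0.8, -0.6]
width: 0.0197
gripper_force: 22.0
```

Request:
{"op": "play_rows", "data": {
  "travel": [
    [0,0,-0.3],
    [0,0,-0.6],
    [0,0,-0.8],
    [0,0,-0.8],
    [0,0,-0.8],
    [0,0,-0.8],
    [0,0,-0.7],
    [0,0,0]
  ],
  "twist": [0,0,0,0,0,0,0,0]
}}

```text
t: 19.88
eef_pos: [0.4673, 0.2285, 0.2426]
ee_rot: [-3.138, 0.002, -1.335]
force: [0.2, 0.7, -2.2]
width: 0.0196
gripper_force: 22.0
```

```bash
python3 look.py w8 clip; python3 plan.py .503 -.04 .24 -.03 16
```

```text
19.875 [0.46727005 0.22853169 0.24260267] [-3.13801994e+00  1.98215259e-03 -1.33464000e+00]
clip 0.79 [283.2, 242.2, 44.5, 117.6]
[[0.67,0.07,0.0],[0.66,0.12,0.0],[0.65,0.18,0.0],[0.64,0.23,0.0],[0.62,0.28,0.0],[0.59,0.33,0.0],[0.56,0.38,0.0],[0.53,0.42,0.0],[0.49,0.46,0.0],[0.45,0.5,0.0],[0.41,0.54,0.0],[0.37,0.57,0.0],[0.32,0.6,0.0],[0.27,0.62,0.0],[0.22,0.64,0.0],[0.17,0.66,0.0]] twist each -0.54 x 16 max 0.67
```

Clip is lifted (finger width 19.6 mm, load on the wrist). I carry it over to beside the boards, turning on the way.

Request:
{"op": "play_rows", "data": {
  "travel": [
    [0.5,0.05,0],
    [0.66,0.12,0],
    [0.65,0.18,0],
    [0.64,0.23,0],
    [0.62,0.28,0],
    [0.59,0.33,0],
    [0.56,0.38,0],
    [0.53,0.42,0]
  ],
  "twist": [-0.54,-0.54,-0.54,-0.54,-0.54,-0.54,-0.54,-0.54]
}}

```text
t: 20.98
eef_pos: [0.4834, 0.0974, 0.2394]
ee_rot: [3.14, 0.001, -0.684]
force: [0.1, 0.3, -0.2]
width: 0.0197
gripper_force: 22.0
```

Request:
{"op": "play_rows", "data": {
  "travel": [
    [0.49,0.46,0],
    [0.45,0.5,0],
    [0.41,0.54,0],
    [0.37,0.57,0],
    [0.32,0.6,0],
    [0.27,0.62,0],
    [0.22,0.64,0],
    [0.1,0.4,0]
  ],
  "twist": [-0.54,-0.54,-0.54,-0.54,-0.54,-0.54,-0.54,-0.54]
}}

```text
t: 21.98
eef_pos: [0.4998, -0.0302, 0.2394]
ee_rot: [3.141, 0.002, -0.037]
force: [0.9, 0.1, -0.9]
width: 0.0193
gripper_force: 22.0
```

```bash
python3 look.py w9 clip; python3 plan.py .503 -.0897 .24 -.03 4
```

```text
21.975 [ 0.49982156 -0.03023495  0.23935958] [ 3.14112972e+00  1.72267172e-03 -3.66743787e-02]
clip 0.72 [282.6, 240.6, 48.4, 118.0]
[[0.05,0.59,-0.01],[0.05,0.59,-0.01],[0.05,0.59,-0.01],[0.05,0.59,-0.01]] twist each -0.02 x 4 max 0.59
```

Request:
{"op": "play_rows", "data": {
  "travel": [
    [0.05,0.6,0.2],
    [0.05,0.6,0.2],
    [0.05,0.6,0.2],
    [0,0.5,0.2],
    [0,0,0.2],
    [0,0,0]
  ],
  "twist": [0,-0.02,-0.02,0,0,0]
}}

```text
t: 22.82
eef_pos: [0.5017, -0.0872, 0.2148]
ee_rot: [3.142, 0.001, -0.033]
force: [-0.0, -0.1, -1.5]
width: 0.0195
gripper_force: 22.0
```

```bash
python3 - <<'E'
from h import *
import pickle
np.set_printoptions(precision=4,suppress=True)
s=arm.get_state(); print(s["t"],s["eef_pos"],s["ee_rot"],s["width"])
out={}
for c in("wrist","scene","top"):
    f=imaging.grab_frame(c); save(f,c+"10.png"); out[c]=f
    for n in("clip","board_2"):
        m=models.silhouettes(n,c)[:3]; out[c,n]=m
        for b in m: print(c,n,round(b["confidence"],2),b["extent"])
pickle.dump((s,out),open("p10.pkl","wb"))
m=out["wrist","clip"][0]["pixels"]
for v in range(0,420,6):
    u=np.nonzero(m[v])[0]
    if len(u): print(v,u[0],u[-1],round((u[0]+u[-1])/2-out["wrist"]["cx"],1),end=" | ")
R,p=T_tool(s)
print()
for z in(.0,.04,.07,.072):
  for x in(-.032,.032): print("pred",z,x,wproj(out["wrist"],s,R@np.array([x,0,z])+p),proj(out["scene"],R@np.array([x,0,z])+p))
m=out["scene","clip"][0]["pixels"]
for v in range(0,420,3):
    u=np.nonzero(m[v])[0]
    if len(u): print(v,u[0],u[-1],end=" | ")
E
```

```text
22.825 [ 0.5017 -0.0872  0.2148] [ 3.1415  0.0009 -0.0335] 0.019548977339784567
wrist clip 0.85 [281.4, 240.8, 47.5, 121.5]
wrist clip 0.73 [66.2, 172.9, 132.3, 150.1]
wrist board_2 0.97 [285.2, 210.9, 8.0, 180.2]
wrist board_2 0.71 [280.5, 211.7, 9.2, 181.0]
wrist board_2 0.65 [288.2, 157.4, 12.8, 68.4]
scene clip 0.82 [240.9, 186.4, 20.1, 35.7]
scene board_2 0.78 [239.5, 214.6, 23.4, 60.6]
186 259 306 1.2 | 192 260 306 1.7 | 198 260 306 1.7 | 204 260 306 1.7 | 210 260 305 1.2 | 216 260 305 1.2 | 222 260 305 1.2 | 228 261 305 1.7 | 234 261 305 1.7 | 240 260 305 1.2 | 246 260 302 -0.3 | 252 260 302 -0.3 | 258 261 303 0.7 | 264 261 303 0.7 | 300 262 300 -0.3 | 
pred 0.0 -0.032 [280.3406 330.3108] [232.7586 165.931 ]
pred 0.0 0.032 [280.3205 210.4004] [242.0798 181.8924]
pred 0.04 -0.032 [280.5282 293.383 ] [233.8567 177.5956]
pred 0.04 0.032 [280.5514 192.6   ] [243.0138 193.5699]
pred 0.07 -0.032 [280.6335 272.9273] [234.6511 186.0344]
pred 0.07 0.032 [280.6695 183.5502] [243.6887 202.0089]
pred 0.072 -0.032 [280.6397 271.7302] [234.7033 186.5879]
pred 0.072 0.032 [280.6763 183.0353] [243.733  202.5621]
171 239 240 | 174 239 242 | 177 237 244 | 180 236 244 | 183 233 244 | 186 231 245 | 189 230 246 | 192 232 247 | 195 233 247 | 198 234 241 | 201 237 239 |
```

```bash
python3 - <<'E'
from h import *
import pickle
np.set_printoptions(precision=4,suppress=True)
s,o=pickle.load(open("p10.pkl","rb")); w=o["wrist"]
R,p=T_tool(s); g=w["pixels"].astype(int).min(axis=2)
for i,b in enumerate(o["wrist","board_2"]):
    m=b["pixels"]; print(i,[(v,*np.nonzero(m[v])[0][[0,-1]]) for v in range(122,300,12) if m[v].any()])
for v in(126,132,140,148,156,164,170,176):
    print(v,g[v,262:306].tolist())
    u=np.nonzero(g[v,262:306]>150)[0]+262
    if len(u):
        P=[]
        for k in(u[0]-.5,u[-1]+.5):
            O,d=wray(w,s,k,v); X=O+d*(.124-O[2])/d[2]; P.append(X)
        print("  mid world",(P[0]+P[1])[:2]/2,"thick",P[0][1]-P[1][1])
E
```

```text
0 [(122, np.int64(285), np.int64(287)), (134, np.int64(283), np.int64(288)), (146, np.int64(284), np.int64(288)), (158, np.int64(284), np.int64(288)), (170, np.int64(283), np.int64(288)), (182, np.int64(283), np.int64(288))]
1 [(122, np.int64(277), np.int64(283)), (134, np.int64(277), np.int64(282)), (146, np.int64(276), np.int64(283)), (158, np.int64(278), np.int64(283)), (170, np.int64(278), np.int64(282)), (182, np.int64(278), np.int64(282))]
2 [(122, np.int64(290), np.int64(292)), (134, np.int64(289), np.int64(294)), (146, np.int64(289), np.int64(295)), (158, np.int64(288), np.int64(295)), (170, np.int64(289), np.int64(294)), (182, np.int64(289), np.int64(294))]
126 [66, 72, 67, 69, 74, 73, 74, 73, 71, 76, 75, 75, 69, 52, 61, 249, 255, 255, 255, 255, 255, 220, 161, 165, 167, 160, 249, 255, 255, 255, 255, 255, 255, 27, 43, 43, 42, 50, 55, 60, 55, 57, 52, 51]
  mid world [ 0.571  -0.0929] thick 0.012609090408379292
132 [69, 73, 72, 73, 68, 75, 77, 74, 74, 76, 77, 72, 72, 47, 73, 255, 255, 255, 255, 255, 255, 200, 147, 156, 157, 165, 255, 255, 255, 255, 255, 255, 255, 38, 51, 56, 58
[... 919 characters left out ...]
 246, 255, 255, 255, 255, 255, 199, 148, 154, 152, 148, 233, 255, 255, 255, 255, 255, 224, 42, 55, 58, 58, 53, 54, 57, 57, 59, 58, 50]
  mid world [ 0.544 -0.092] thick 0.01278875076046311
170 [76, 77, 74, 72, 71, 71, 73, 74, 76, 77, 74, 71, 66, 56, 91, 248, 255, 255, 255, 255, 255, 197, 150, 151, 152, 143, 232, 255, 255, 255, 255, 255, 195, 43, 56, 56, 56, 58, 60, 56, 60, 61, 60, 46]
  mid world [ 0.5397 -0.0919] thick 0.012828107361358296
176 [79, 72, 73, 76, 68, 74, 74, 76, 73, 74, 73, 70, 69, 51, 91, 247, 255, 255, 255, 255, 255, 197, 148, 151, 148, 160, 245, 255, 255, 255, 255, 255, 197, 42, 54, 57, 59, 54, 64, 58, 61, 60, 55, 46]
  mid world [ 0.5354 -0.0918] thick 0.012870577745335718
```

Request:
{"op": "play_rows", "data": {
  "travel": [
    [0.04,0.1,0],
    [0,0,0.2],
    [0,0,0.2],
    [0,0,0]
  ],
  "twist": [0,0,0,0]
}}

```text
t: 23.78
eef_pos: [0.5025, -0.0896, 0.2046]
ee_rot: [3.141, 0.001, -0.033]
force: [-0.9, 0.5, -0.6]
width: 0.0196
gripper_force: 22.0
```

```bash
cat > rel.py <<'E'
from h import *
s=arm.get_state(); w=imaging.grab_frame("wrist"); print(s["t"],s["eef_pos"],s["ee_rot"],s["width"])
g=w["pixels"].astype(int).min(axis=2)
for v in(132,148,164):
    u=np.nonzero(g[v,255:315]>130)[0]+255
    P=[]
    for k in(u[0]-.5,u[-1]+.5):
        O,d=wray(w,s,k,v); P.append(O+d*(.124-O[2])/d[2])
    print(v,u[0],u[-1],"mid",(P[0]+P[1])[:2]/2,"thick",P[0][1]-P[1][1])
b=models.silhouettes("clip","wrist")[0]; m=b["pixels"]; print(b["extent"])
print([(v,*np.nonzero(m[v])[0][[0,-1]].tolist()) for v in range(176,262,4) if m[v].any()])
for v in(184,190,196,204): print(v,g[v,250:316].tolist())
E
python3 rel.py
```

```text
23.775 [ 0.50247583 -0.08963973  0.20462701] [ 3.14141306e+00  1.24448904e-03 -3.29180785e-02] 0.019558150194796353
132 273 291 mid [ 0.56778961 -0.09265191] thick 0.012738737786394394
148 273 291 mid [ 0.55693861 -0.09230765] thick 0.012808726642926913
164 273 291 mid [ 0.54602023 -0.09196201] thick 0.01289996649375827
[281.3, 241.2, 44.2, 119.7]
[(184, 259, 305), (188, 259, 306), (192, 260, 306), (196, 260, 305), (200, 260, 305), (204, 260, 305), (208, 260, 305), (212, 260, 305), (216, 260, 305), (220, 260, 305), (224, 261, 305), (228, 261, 305), (232, 261, 305), (236, 260, 305), (240, 260, 305), (244, 260, 303), (248, 260, 302), (252, 260, 302), (256, 261, 302), (260, 261, 302)]
184 [110, 112, 110, 115, 87, 77, 71, 65, 83, 217, 250, 237, 185, 119, 101, 100, 73, 75, 76, 74, 74, 72, 50, 99, 235, 227, 224, 225, 225, 185, 86, 91, 95, 88, 91, 152, 233, 227, 224, 226, 219, 122, 47, 58, 57, 59, 57, 56, 59, 81, 118, 106, 108, 121, 140, 134, 94, 39, 44, 45, 40, 43, 44, 41, 44, 42]
190 [114, 112, 113, 113, 90, 85, 79, 68, 79, 180, 247, 241, 224, 225, 225, 194, 159, 132, 114, 174, 120, 180, 155, 150, 109, 115, 116, 113, 95, 96, 97, 101, 99, 99, 99, 103, 111, 107, 117, 109, 113, 111, 112, 118, 109, 134, 199, 161, 118, 101, 98, 104, 122, 130, 141, 131, 66, 32, 35, 31, 30, 35, 36, 37, 34, 35]
196 [120, 121, 119, 118, 105, 85, 76, 73, 68, 148, 249, 240, 225, 224, 222, 225, 247, 219, 160, 60, 71, 99, 138, 214, 217, 232, 255, 255, 248, 243, 240, 234, 228, 220, 211, 194, 183, 169, 142, 126, 99, 91, 58, 54, 79, 203, 255, 239, 161, 90, 101, 102, 124, 123, 143, 133, 74, 29, 32, 31, 39, 35, 37, 35, 36, 34]
204 [125, 125, 129, 128, 108, 75, 69, 67, 57, 123, 249, 243, 231, 223, 224, 163, 112, 99, 101, 84, 66, 61, 64, 65, 70, 70, 69, 75, 73, 93, 147, 135, 131, 126, 121, 116, 105, 95, 90, 79, 74, 70, 64, 60, 79, 160, 179, 103, 101, 98, 103, 124, 125, 126, 142, 133, 83, 53, 52, 52, 58, 57, 57, 61, 63, 56]
```

Jaw lips span columns 259–306 (centre 282.5) and the pack 273–291 (centre 282), so they are centred. I lower slowly.

Request:
{"op": "play_rows", "data": {
  "travel": [
    [0,0,0.15],
    [0,0,0.15],
    [0,0,0.15],
    [0,0,0]
  ],
  "twist": [0,0,0,0]
}}

```text
t: 24.38
eef_pos: [0.5026, -0.0896, 0.1936]
ee_rot: [3.141, 0.001, -0.033]
force: [0.5, -0.7, -1.3]
width: 0.0192
gripper_force: 22.0
```

Request:
{"op": "play_rows", "data": {
  "travel": [
    [0,0,0.15],
    [0,0,0.15],
    [0,0,0.13],
    [0,0,0],
    [0,0,0]
  ],
  "twist": [0,0,0,0,0]
}}

```text
t: 25.0
eef_pos: [0.503, -0.0896, 0.1834]
ee_rot: [3.142, -0.0, -0.033]
force: [0.3, 0.5, -1.8]
width: 0.0194
gripper_force: 22.0
```

```bash
python3 rel.py; python3 - <<'E'
from h import *
s=arm.get_state(); print(s["force"],s["moment"],s["gripper_force"])
f=imaging.grab_frame("scene"); save(f,"scene_end.png")
b=models.silhouettes("clip","scene")[0]; m=b["pixels"]; print(b["confidence"],b["extent"])
print([(v,*np.nonzero(m[v])[0][[0,-1]].tolist()) for v in range(160,240,2) if m[v].any()])
R,p=T_tool(s)
for z in(.042,.072,.077):
    for y in(-.013,.013): print(z,y,proj(f,R@np.array([.033,y,z])+p))
print("board top ends",proj(f,[.5729,-.0922,.124]),proj(f,[.433,-.0873,.124]),proj(f,[.5029,-.0897,.124]))
E
```

```text
25.0 [ 0.50296368 -0.08958039  0.18337214] [ 3.14156641e+00 -1.04891129e-04 -3.27647470e-02] 0.01944441996157739
132 273 292 mid [ 0.56863766 -0.09284608] thick 0.012121013714786757
148 273 292 mid [ 0.55882999 -0.09253804] thick 0.012186782779728761
164 272 292 mid [ 0.54897332 -0.09192238] thick 0.012886637504855872
[283.2, 241.7, 51.6, 122.9]
[(184, 260, 306), (188, 259, 307), (192, 260, 306), (196, 259, 306), (200, 259, 306), (204, 260, 305), (208, 260, 305), (212, 260, 305), (216, 260, 305), (220, 260, 304), (224, 261, 304), (228, 261, 304), (232, 261, 304), (236, 260, 304), (240, 259, 305), (244, 259, 303), (248, 259, 302), (252, 260, 302), (256, 261, 303), (260, 261, 303)]
184 [117, 116, 100, 76, 74, 68, 65, 73, 89, 215, 250, 235, 182, 118, 102, 103, 73, 78, 75, 73, 68, 51, 131, 255, 255, 255, 255, 255, 255, 255, 144, 154, 152, 153, 148, 198, 255, 255, 255, 255, 255, 255, 255, 34, 49, 63, 59, 55, 55, 79, 117, 109, 110, 123, 142, 135, 95, 46, 50, 50, 49, 43, 50, 46, 42, 47]
190 [108, 109, 94, 78, 77, 70, 67, 75, 83, 176, 248, 241, 223, 224, 226, 196, 158, 133, 111, 164, 194, 17
[... 849 characters left out ...]
6 -1.25877722] [-0.01892938  0.05832376 -0.02847388] 21.97008579969406
0.51 [240.3, 196.3, 17.5, 31.0]
[(182, 239, 240), (184, 239, 242), (186, 237, 243), (188, 237, 243), (190, 237, 243), (192, 235, 243), (194, 232, 244), (196, 231, 244), (198, 231, 245), (200, 232, 245), (202, 233, 246), (204, 235, 247), (206, 235, 246), (208, 236, 240), (210, 237, 239)]
0.042 -0.013 [248.06652445 202.29810158]
0.042 0.013 [238.48688552 205.37916554]
0.072 -0.013 [248.6578758  210.45875648]
0.072 0.013 [239.22892867 213.53576264]
0.077 -0.013 [248.75467719 211.79461679]
0.077 0.013 [239.3503859  214.87083014]
board top ends [248.97769176 218.32478265] [229.47408219 183.29259888] [238.92756671 200.23607872]
```

```bash
python3 - <<'E'
from h import *
g=cv2.imread("pics/scene_end.png").astype(int).min(axis=2)
print("     ",list(range(226,254)))
for v in range(176,224): print(v,g[v,226:254].tolist())
g=cv2.imread("pics/wrist10.png").astype(int).min(axis=2)
print("wrist hover, rows 172-196, left lip/right lip")
for v in range(172,196): print(v,g[v,256:268].tolist(),g[v,296:310].tolist())
E
```

```text
[226, 227, 228, 229, 230, 231, 232, 233, 234, 235, 236, 237, 238, 239, 240, 241, 242, 243, 244, 245, 246, 247, 248, 249, 250, 251, 252, 253]
176 [24, 20, 16, 21, 21, 24, 26, 18, 24, 12, 27, 69, 75, 77, 50, 13, 9, 18, 72, 93, 91, 88, 90, 93, 79, 75, 73, 75]
177 [25, 24, 20, 18, 19, 22, 20, 11, 10, 13, 28, 50, 70, 76, 47, 26, 17, 23, 66, 89, 96, 93, 95, 97, 81, 71, 70, 71]
178 [14, 21, 17, 30, 22, 21, 18, 31, 19, 17, 24, 55, 70, 68, 47, 16, 4, 17, 70, 89, 92, 97, 91, 123, 92, 77, 65, 80]
179 [13, 8, 22, 0, 23, 15, 20, 30, 20, 27, 51, 72, 101, 94, 65, 24, 11, 16, 59, 92, 96, 95, 96, 107, 80, 70, 65, 92]
180 [12, 12, 28, 9, 30, 49, 55, 75, 53, 35, 65, 73, 105, 107, 75, 29, 21, 21, 53, 85, 93, 87, 90, 81, 72, 73, 71, 94]
181 [25, 27, 53, 53, 70, 89, 89, 94, 57, 43, 65, 76, 88, 108, 97, 50, 8, 21, 47, 90, 93, 93, 94, 76, 71, 78, 67, 78]
182 [54, 53, 82, 84, 93, 95, 100, 96, 66, 39, 76, 77, 70, 92, 87, 55, 19, 13, 45, 85, 93, 94, 91, 77, 74, 69, 68, 74]
183 [69, 68, 85, 98, 90, 92, 94, 92, 59, 39, 67, 74, 69, 70, 81, 67, 47, 24, 40, 81, 91, 97, 91, 80, 71, 72, 69, 72]
184 [73, 75, 79, 94, 9
[... 6992 characters left out ...]
8, 101, 106, 122, 123, 125, 143, 135, 95, 29, 38, 29]
191 [115, 100, 88, 170, 248, 239, 222, 224, 224, 221, 243, 210] [255, 235, 158, 91, 109, 124, 123, 126, 141, 133, 91, 29, 33, 34]
192 [122, 99, 77, 143, 249, 227, 227, 222, 225, 232, 247, 219] [255, 242, 164, 91, 104, 126, 122, 128, 141, 129, 72, 28, 34, 37]
193 [117, 98, 84, 142, 246, 144, 227, 224, 223, 226, 246, 216] [255, 241, 161, 91, 106, 125, 122, 129, 142, 131, 70, 30, 37, 39]
194 [120, 99, 83, 147, 247, 147, 225, 223, 223, 224, 246, 219] [255, 242, 164, 89, 103, 124, 120, 128, 143, 129, 76, 34, 42, 41]
195 [121, 101, 86, 146, 247, 187, 226, 224, 221, 224, 246, 221] [255, 241, 164, 93, 106, 120, 123, 126, 142, 130, 77, 43, 44, 45]
```

Roll end and lip rows in the wrist view give the mouth about 70 mm below the TCP, so it is about 10 mm down over the boards. I go 3.5 mm lower.

Request:
{"op": "play_rows", "data": {
  "travel": [
    [0,0,0.07],
    [0,0,0.07],
    [0,0,0],
    [0,0,0],
    [0,0,0],
    [0,0,0]
  ],
  "twist": [0,0,0,0,0,0]
}}

```text
t: 25.95
eef_pos: [0.5028, -0.0896, 0.1798]
ee_rot: [-3.142, 0.0, -0.033]
force: [0.2, -0.3, -0.7]
width: 0.0195
gripper_force: 22.0
```

```bash
python3 rel.py | head -6; python3 -c "
from station import arm
s=arm.get_state();print(s['force'],s['width'],s['gripper_force'],abs(s['qd']).max())"
```

```text
25.95 [ 0.50283505 -0.08956497  0.17976622] [-3.14156526e+00  1.16310993e-04 -3.28579307e-02] 0.019484659275775067
132 273 292 mid [ 0.56854071 -0.09282259] thick 0.011900525451500735
148 272 292 mid [ 0.55892196 -0.09222002] thick 0.012563708320403641
164 272 292 mid [ 0.54923363 -0.09191388] thick 0.012652502649154518
[282.8, 240.7, 43.7, 121.8]
[(184, 259, 306), (188, 259, 306), (192, 260, 305), (196, 260, 305), (200, 260, 305), (204, 260, 305), (208, 260, 305), (212, 259, 305), (216, 259, 305), (220, 259, 305), (224, 260, 305), (228, 261, 305), (232, 261, 305), (236, 261, 305), (240, 260, 305), (244, 260, 303), (248, 260, 302), (252, 260, 302), (256, 261, 302), (260, 261, 302)]
[-0.00853215  0.48906329 -1.11683069] 0.01952434570445338 21.97017878293991 0.001410901151288134
```

The jaws are centred on the pack, there is no contact load, and the arm is still. I hand the job in.

```bash
python3 -c "
from station import arm
print(arm.job_done())"
```

```text
the job is handed in; nothing more can be done
None
```

I handed the job in at about 26 s of the 53 s allowed, but the hand-in call returned no pass or fail. At that point the boards were packed upright, and the arm was holding the clip wide open, centred and about 13 mm down over their top edge, with no sign of contact on the wrist force.

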